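# Slide the gland plate out over the edge of the assembly block

## Robot

A 6-joint arm with a two-finger parallel gripper is mounted at the origin on the work surface. World frame = base frame: x ahead of the robot, y to its left, z up, the work surface at z = 0. Lengths are in m, angles in rad, forces in N, time in s.
With the tool pointing down it reaches from about 0.35 to 0.975 m from the base axis. Payload 4.9 kg.
Tool frame: the origin (TCP) lies on the centre line of the jaws, within the pads' length; the fingertips stand ctrl.tcp_to_tips ahead of it and the grasp point (between the pads) lies 3 mm ahead of it (ctrl.tcp_to_tips is the distance from the TCP to the fingertips, in m); z points along the fingers, y is the direction in which the jaws open and shut (so a half turn about z gives the same grasp; the last joint's range is limited). The gripper opens to 85 mm and grips with 20 to 120 N. Pads are 22 mm wide; open, the fingers measure 114 mm over their backs; the gripper's body (76 mm by 85 mm) begins 54 mm behind the grasp point. The pads swing forward as they close: fully open they stand 13 mm farther back than shut.
Start: joints at [-1.467, 0.053, 1.613, -0, 1.476, -0.119], TCP at [0.138, -0.61, 0.253] pointing down, gripper open.
Joint ranges: [-3.01, 3.01], [-1.01, 2.22], [0.06, 2.58], [-1.02, 4.17], [0.09, 2.62], [-3.14, 3.14]. Speed limits (rad/s): [2.57, 2.57, 3.14, 3.14, 3.14, 3.14].

## Interface

Orientations are given as a rotation vector (axis times angle).
In Python, from station import ctrl, vision gives the robot as it stands.
- The arm moves only by the tool jog_arm, never from a script. Its argument "deltas" is a list of rows, each a list of 7 numbers: the turn, a rotation vector about the tool's x, y, z in rad, then the shift along the tool's x, y, z in cm, then the opening, from 0 (shut) to 1 (fully open). A call has 1 to 12 rows; each row shifts and turns the commanded pose from where the row before left it, along the tool's axes as they then stand; what a row does not reach is not made up. A row lasts 1/12 s, in which the tool goes at most 41.7 mm and 7.16 degrees, less where a joint would pass 70% of its speed; a pose out of reach is approached as far as the arm can. A call with a gripper value outside its range is refused whole. The fingers move at their own pace and stop on an object; "grip_force" is the grip in N (left out, the last holds). Time passes only in rows, so rows that do not move let the fingers close. It gives the time, the measured TCP pose, the force and the opening at its end, in the units of the state.
- ctrl.get_obs(): the state, without advancing time (a new reading comes with each control period).
- vision.get_image(name): name is "scene" or "top" or "wrist"; returns (picture, depth): 384x512x3 uint8, red, green, blue; 384x512 float32, m along the optical axis (not along the pixel's ray), 0 where there is no reading.
- vision.calibration(name): a dict with "fx", "fy", "cx", "cy" (pixels), "rvec" (rotation vector, rad) and "tvec" (3), from world to camera coordinates, as OpenCV has them; the wrist camera has in their place "hand_eye" (4x4, takes a point from camera to tool coordinates, whose origin is the TCP and whose axes are the flange's). Camera axes: x right, y down, z forward; pixel columns grow to the right and rows downward; lengths in m; the calibration is good to about 2 mm. A picture is of the moment at which its call begins: read the wrist's pose just before it. calibration takes no time and is no camera call.
- ctrl.finish_job(): hands the job in, once; it reports no verdict.
The state is a dict: "t": time; "q": joint angles; "dq": joint speeds; "effort": joint torques, N m; "tool_pos": TCP position; "tool_rot": TCP orientation; "contact_force": force on the tool from outside, world axes, zero at the start; "wrist_torque": the same for the moment, N m; "opening": finger opening in m.
Only numpy, scipy, OpenCV 4.12 (cv2) and the standard library are available. Lean on these libraries where they do the work, as an engineer would, in place of code of your own. Each camera call takes 0.05 s, during which the arm holds its last target. There are 200 camera calls.

## Task

With your fingertips, push the aluminium gland plate (the one with three large holes) across the top of the raised wooden assembly block until its row of large holes stands out beyond the block's steel-edged side, the side away from the robot: 40 mm of the plate must overhang that edge, with the plate's front square to it, so that locknuts can be put on from below. Only slide it gently, flat on the block: do not pinch or lift it, keep it clear of the block's two ends, leave the brass glands, the loose locknut and everything else where they are, and finish with the plate lying still and the hand clear of it.

Things in the scene. Friction and masses are not known exactly. Their poses are not given: they have to be found in the camera images.
- plate: the gland plate: loose aluminium plate 130 mm deep (x, back to front) by 160 mm wide (y) by 6 mm thick, about 0.3 kg, flat on the block; origin at the centre of its underside. Three 25.5 mm through holes in a row near the front, at x = +45, y = -50, 0, +50 mm. Starts with its front 30 to 60 mm short of the steel edge, turned up to 17 degrees; stops where it is left
- plate_front (a point): middle of the plate's front edge, on its upper face (plate x = +65 mm); axes as the plate's
- plate_back (a point): middle of the plate's back edge, on its upper face (plate x = -65 mm); axes as the plate's. Behind it the block's top is bare for 20 to 70 mm, as far as the block's near side
- block: the assembly block: heavy wooden block fixed to the bench, 230 mm deep (x) by 380 mm wide (y) by 60 mm high, with a flush 12 mm dark steel strip along the whole top of its far side (+x). Origin at the centre of its underside, on the bench; x points away from the robot, square to the steel edge
- block_edge (a point): middle of the block's steel edge: upper corner of its far side (block x = +115 mm, 60 mm above the bench); axes as the block's: x square to the edge and outward, y along the edge, z up. The overhang is the x of plate_front in this frame
- gland_a: brass cable gland, 45 mm tall and 34 mm across, standing upright and loose on the block near its +y end; origin at the centre of its foot. To be left alone
- gland_b: the same kind of gland, standing on the block near its -y end; origin at the centre of its foot. To be left alone
- locknut: brass ring nut, 35 mm across and 6 mm thick, lying loose on the block near its -y end and the steel edge; origin at the centre of its underside. To be left alone
- tape: roll of packing tape, 110 mm across and 48 mm high, lying on the bench to one side of the block; origin at the centre of its underside. To be left alone
- bin: grey plastic bin of locknuts, 120 x 100 x 50 mm, on the bench to one side of the block; origin at the centre of its underside. To be left alone
- spanner: steel spanner 200 mm long lying on the bench to the right (-y) of the block; origin on its underside. To be left alone
- screwdriver: screwdriver 200 mm long lying on the bench to the left (+y) of the block; origin on its underside. To be left alone
- blank: a smaller aluminium plate without holes, 70 x 110 x 6 mm, lying on the bench beyond the block; origin at the centre of its underside. To be left alone
Things that resemble listed ones, but are neither listed nor needed, are in the scene too. What is shaped like the plate but blue or turquoise is not meant.

How it is judged:
By the outcome, as a careful person would: the job done as asked, in the order asked, and still so for the second after the job is handed in, with the robot touching nothing.
It also fails if it takes over 42 s, if anything falls off the work surface, if the arm or the gripper's body presses on something with over 40 N, if the wrist force passes 120 N, or if a joint passes its speed limit or range.

## Working session

There is one attempt and no reset: what is moved stays moved. The work goes in short steps, Python scripts to look and compute and a tool call to move; the robot and the scene stay as the last step left them, time stands still between calls to the robot, and variables do not carry over. Pictures are saved under pics/ and viewed, about 8 in all and at most 12, crops included, and the job is handed in when it is done.

Besides the shell and the picture viewer there is one more tool, called in YAML: its name, and indented under it one key for each argument. jog_arm: Moves the arm, as the interface text tells. Its arguments: {"type":"object","properties":{"deltas":{"type":"array"},"grip_force":{"type":"number"}},"required":["deltas"]}

```bash
ls; mkdir -p pics
cat > h.py <<'E'
import numpy as np, cv2
from station import ctrl, vision
from scipy.spatial.transform import Rotation as R
def cam(name,o=None):
    c=vision.calibration(name)
    if 'hand_eye' in c:
        H=np.array(c['hand_eye']); Rt=R.from_rotvec(o['tool_rot']).as_matrix()
        Rw=Rt@H[:3,:3]; t=Rt@H[:3,3]+np.array(o['tool_pos'])
    else:
        Rw=R.from_rotvec(np.ravel(c['rvec'])).as_matrix().T; t=-Rw@np.ravel(c['tvec'])
    return c,Rw,t
def ray(cm,u,v,z):   # pixel -> world on plane z
    c,Rw,t=cm; d=Rw@np.array([(u-c['cx'])/c['fx'],(v-c['cy'])/c['fy'],1]); return t+d*(z-t[2])/d[2]
def proj(cm,p):
    c,Rw,t=cm; q=Rw.T@(np.array(p)-t); return np.array([c['fx']*q[0]/q[2]+c['cx'],c['fy']*q[1]/q[2]+c['cy']])
def dep(cm,D,u,v):
    c,Rw,t=cm; z=D[int(round(v)),int(round(u))]; return t+Rw@(np.array([(u-c['cx'])/c['fx'],(v-c['cy'])/c['fy'],1])*z)
E
python3 - <<'E'
from h import *
o=ctrl.get_obs(); print(o, ctrl.tcp_to_tips)
for n in('top','scene'):
    p,d=vision.get_image(n); cv2.imwrite(f'pics/{n}0.png',cv2.resize(p[:,:,::-1],(800,600),interpolation=cv2.INTER_CUBIC)); np.savez(f'{n}0.npz',p=p,d=d)
    c,Rw,t=cam(n); print(n,c['fx'],t,Rw[:,2])
E
```

```text
pics
{'t': 0.0, 'q': array([-1.46699455e+00,  5.33647170e-02,  1.61428646e+00,  1.59009369e-05,
        1.47602687e+00, -1.19039424e-01]), 'dq': array([ 0.00024942, -0.00060027,  0.00093885,  0.00222752, -0.00114409,
        0.00274346]), 'effort': array([ 2.04473254e-03, -3.93682158e+01, -3.70178175e+01,  4.45964332e-06,
        7.26555591e-03,  8.80534472e-07]), 'tool_pos': array([ 0.13804563, -0.6089681 ,  0.25206262]), 'tool_rot': array([-3.12004008e+00, -3.49080107e-01, -4.97856870e-05]), 'contact_force': array([ 0.21307156,  0.41058518, -0.83780418]), 'wrist_torque': array([ 0.00365588, -0.02065053, -0.00199152]), 'opening': 0.08549053221374227} 0.022
top 391.90898455202273 [ 0.28216061 -0.00332568  1.43659464] [ 0.17219018 -0.00989429 -0.98501403]
scene 395.9647985668151 [1.44213224 0.25081224 0.87732433] [-0.74872821 -0.19273057 -0.63424049]
```

View pics/top0.png

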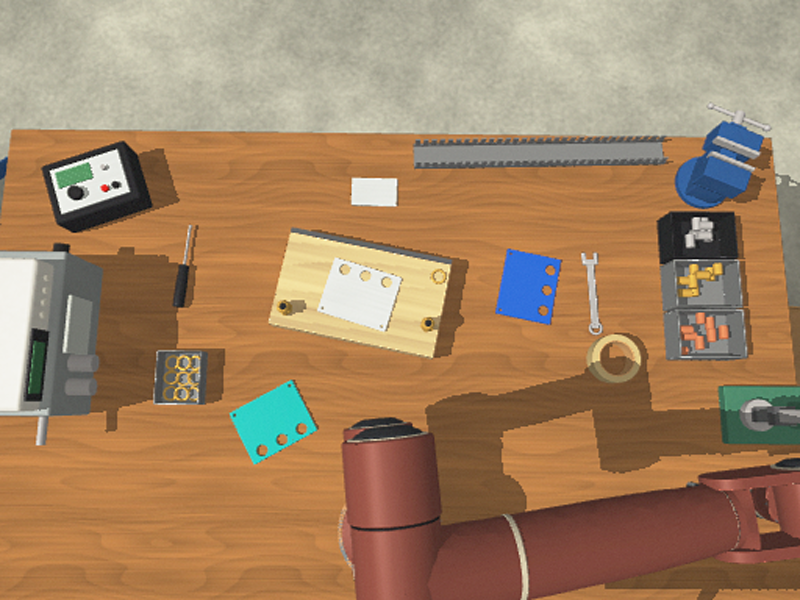

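View pics/scene0.png

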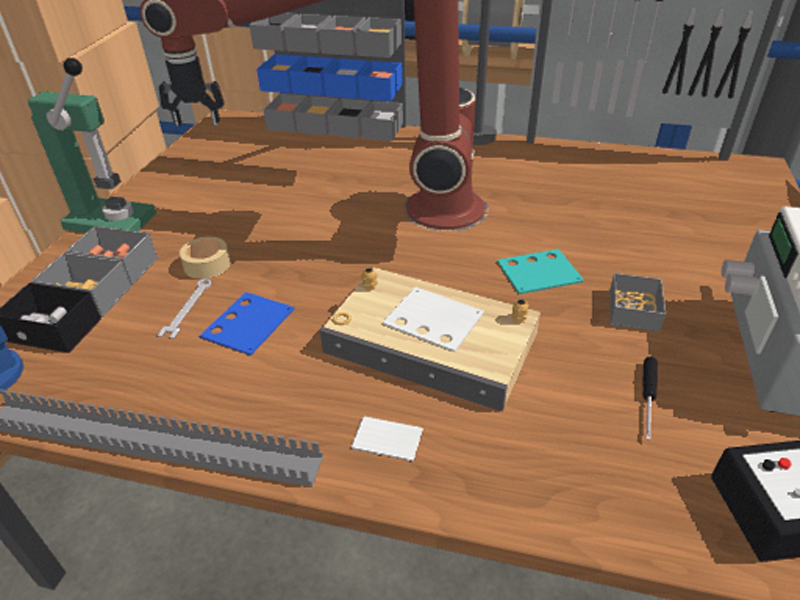

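The top view shows three plates with three holes: white/aluminium on the block at (360,293), blue at (528,287) and turquoise at (273,420). The one on the block is meant, because it is aluminium and lies on the wooden block. The plain white blank is at (374,191). I'll confirm this in an enlarged crop.

Run:
```python
from h import *
p=np.load('top0.npz')['p']
# crop cols 165..300, rows 140..235 x5.5
c=p[140:235,165:300,::-1]; cv2.imwrite('pics/crop0.png',cv2.resize(c,None,fx=5.9,fy=5.9,interpolation=cv2.INTER_CUBIC))
cm=cam('top'); k=.64
for n,u,v,z in [('LF',292,230,.06),('RF',451,260,.06),('RN',436,357,.06),('LN',269,324,.06),('pFL',335,258,.066),('pFR',403,276,.066),('pBR',386,331,.066),('pBL',319,308,.066),('ga foot',285,311,.06),('gb foot',428,327,.06),('nut',440,276,.06)]:
    print(n,ray(cm,u*k,v*k,z).round(4))
```

```text
LF [0.6728 0.2332 0.06  ]
RF [ 0.605  -0.1356  0.06  ]
RN [ 0.3815 -0.1002  0.06  ]
LN [0.4529 0.2769 0.06  ]
pFL [0.6057 0.1313 0.066 ]
pFR [ 0.565  -0.0249  0.066 ]
pBR [0.4385 0.0126 0.066 ]
pBL [0.4895 0.1645 0.066 ]
ga foot [0.4828 0.242  0.06  ]
gb foot [ 0.449  -0.0823  0.06  ]
nut [ 0.5671 -0.11    0.06  ]
```

View pics/crop0.png

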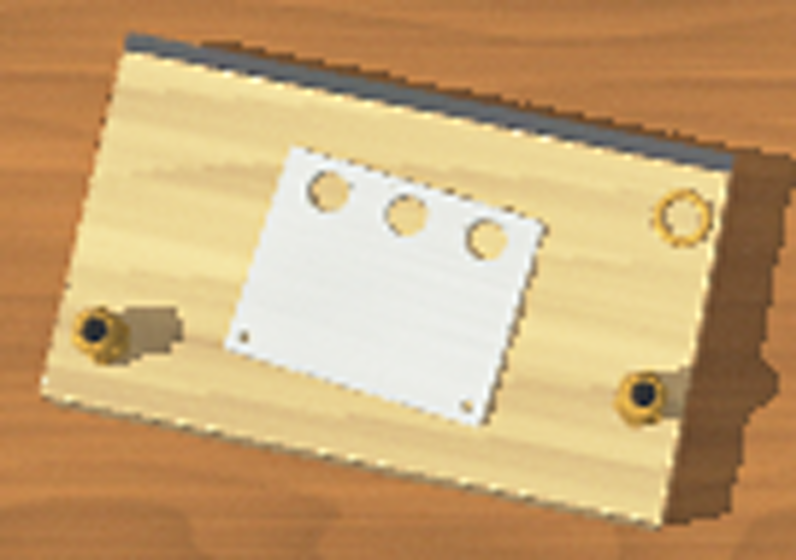

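Crop confirms it: the white plate has three large holes along its far side, lies on the wood, and is turned a few degrees clockwise of the block. The steel strip is on the far side. Next I work out the move to a wrist viewpoint over the block.

```bash
cat >> h.py <<'E'
def delta(o,pos,yaw):  # to target TCP pos and tool-down yaw (deg, of tool x): rotvec in tool, shift in tool axes cm
    Rt=R.from_rotvec(o['tool_rot']); T=R.from_euler('zyx',[yaw,0,180],degrees=True)
    return (Rt.inv()*T).as_rotvec().round(4), (Rt.inv().apply(np.array(pos)-o['tool_pos'])*100).round(2)
E
python3 - <<'E'
from h import *
o=ctrl.get_obs(); print(np.round(vision.calibration('wrist')['hand_eye'],3), vision.calibration('wrist')['fx'])
print(delta(o,[.45,.08,.33],-10.4))
E
```

```text
[[-0.    -0.953 -0.302  0.079]
 [ 1.    -0.001  0.001  0.   ]
 [-0.001 -0.302  0.953 -0.121]
 [ 0.     0.     0.     1.   ]] 332.88984252108133
(array([-0.0019, -0.0002,  0.0413]), array([ 45.65, -60.32,  -7.66]))
```

```bash
sed -i "s/'zyx'/'ZYX'/" h.py
python3 - <<'E'
from h import *
o=ctrl.get_obs(); print(delta(o,[.55,.07,.31],-10.4))
E
```

```text
(array([-1.900e-03,  1.000e-04,  4.043e-01]), array([ 55.18, -57.13,  -5.66]))
```

jog_arm:
  deltas:
    - [0,0,0,2.3,-2.38,-0.24,1]
    - [0,0,0,2.3,-2.38,-0.24,1]
    - [0,0,0,2.3,-2.38,-0.24,1]
    - [0,0,0,2.3,-2.38,-0.24,1]
    - [0,0,0,2.3,-2.38,-0.24,1]
    - [0,0,0,2.3,-2.38,-0.24,1]
    - [0,0,0,2.3,-2.38,-0.24,1]
    - [0,0,0,2.3,-2.38,-0.24,1]
    - [0,0,0,2.3,-2.38,-0.24,1]
    - [0,0,0,2.3,-2.38,-0.24,1]
    - [0,0,0,2.3,-2.38,-0.24,1]
    - [0,0,0,2.3,-2.38,-0.24,1]

```text
t: 1.1
tool_pos: [0.3445, -0.2683, 0.2818]
tool_rot: [-3.122, -0.349, 0.0]
contact_force: [-0.1, -0.8, -0.2]
opening: 0.0855
```

jog_arm:
  deltas:
    - [0,0,0,2.3,-2.38,-0.24,1]
    - [0,0,0,2.3,-2.38,-0.24,1]
    - [0,0,0,2.3,-2.38,-0.24,1]
    - [0,0,0,2.3,-2.38,-0.24,1]
    - [0,0,0,2.3,-2.38,-0.24,1]
    - [0,0,0,2.3,-2.38,-0.24,1]
    - [0,0,0,2.3,-2.38,-0.24,1]
    - [0,0,0,2.3,-2.38,-0.24,1]
    - [0,0,0,2.3,-2.38,-0.24,1]
    - [0,0,0,2.3,-2.38,-0.24,1]
    - [0,0,0,2.3,-2.38,-0.24,1]
    - [0,0,0,2.3,-2.38,-0.24,1]

```text
t: 2.1
tool_pos: [0.5506, 0.0712, 0.3104]
tool_rot: [-3.122, -0.35, 0.001]
contact_force: [-0.0, -1.0, 0.7]
opening: 0.0851
```

jog_arm:
  deltas:
    - [0,0,0.08,0,0,0,1]
    - [0,0,0.08,0,0,0,1]
    - [0,0,0.08,0,0,0,1]
    - [0,0,0.08,0,0,0,1]
    - [0,0,0.084,0,0,0,1]
    - [0,0,0,0,0,0,1]
    - [0,0,0,0,0,0,1]

```text
t: 2.68
tool_pos: [0.55, 0.0695, 0.3104]
tool_rot: [3.129, -0.281, -0.001]
contact_force: [-0.4, 0.5, 0.8]
opening: 0.0852
```

Run:
```python
from h import *
o=ctrl.get_obs(); print(o['t'],o['tool_pos'],o['dq'])
p,d=vision.get_image('wrist'); np.savez('w1.npz',p=p,d=d,pos=o['tool_pos'],rot=o['tool_rot'])
cv2.imwrite('pics/w1.png',cv2.resize(p[:,:,::-1],(800,600),interpolation=cv2.INTER_CUBIC))
```

```text
2.6833 [0.55003729 0.06952768 0.31039056] [-0.00306912  0.00011873 -0.00272979  0.0006222  -0.00151395 -0.00358657]
```

View pics/w1.png

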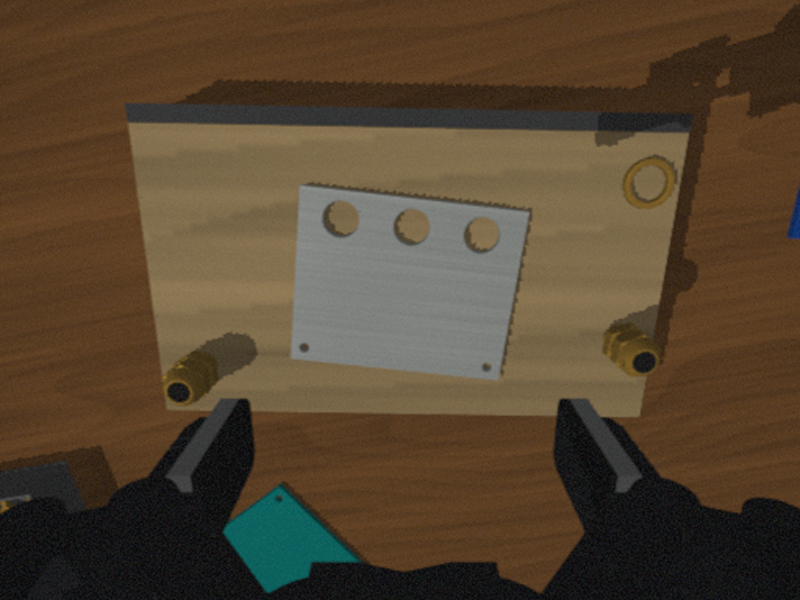

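Wrist view: the steel edge runs (126,104) to (692,113) and the block's near corners are (167,410) and (641,416). The plate corners are FL (302,185), FR (531,210), BR (498,379) and BL (291,358). I compute the geometry and check it against the sizes given.

```bash
cat >> h.py <<'E'
def meas(cm,B,P,k=.64):
    W={n:ray(cm,u*k,v*k,.06)[:2] for n,(u,v) in B.items()}; Q={n:ray(cm,u*k,v*k,.066)[:2] for n,(u,v) in P.items()}
    y=W['LF']-W['RF']; L=np.linalg.norm(y); y/=L; x=np.array([y[1],-y[0]]); e=(W['LF']+W['RF'])/2
    print('edge mid',e.round(4),'len',L.round(4),'yaw',np.degrees(np.arctan2(x[1],x[0])).round(2))
    for n,q in {**W,**Q}.items(): print(n,q.round(4),'block_edge frame mm',(1e3*np.array([(q-e)@x,(q-e)@y])).round(1))
    for a,b in [('FL','FR'),('BL','BR'),('FL','BL'),('FR','BR')]:
        if a in Q and b in Q: print(a,b,(1e3*np.linalg.norm(Q[a]-Q[b])).round(1))
    return e,x,y
E
python3 - <<'E'
from h import *
f=np.load('w1.npz'); cm=cam('wrist',dict(tool_pos=f['pos'],tool_rot=f['rot']))
e,x,y=meas(cm,dict(LF=(126,104),RF=(692,113),LN=(167,410),RN=(641,416)),dict(FL=(302,185),FR=(531,210),BR=(498,379),BL=(291,358)))
for u,v in[(400,300),(400,395),(220,220)]: print('depth z',dep(cm,f['d'],u*.64,v*.64).round(4))
cmt=cam('top')
for n,(u,v) in dict(LF=(127,38),RF=(731,163),FL=(291,149),FR=(546,228)).items():
    q=ray(cmt,165+u/5.9,140+v/5.9,.06 if n in('LF','RF') else .066)[:2]; print('top',n,q.round(4))
E
```

```text
edge mid [0.6457 0.0477] len 0.3784 yaw -11.13
LF [0.6823 0.2334] block_edge frame mm [  0.  189.2]
RF [ 0.6092 -0.138 ] block_edge frame mm [  -0.  -189.2]
LN [0.4578 0.2783] block_edge frame mm [-229.  190.]
RN [ 0.3845 -0.0946] block_edge frame mm [-228.9 -190.1]
FL [0.6102 0.1292] block_edge frame mm [-50.6  73.1]
FR [ 0.5651 -0.0236] block_edge frame mm [-65.3 -85.6]
BR [0.4406 0.015 ] block_edge frame mm [-195.   -71.6]
BL [0.4862 0.1679] block_edge frame mm [-179.7   87.2]
FL FR 159.4
BL BR 159.6
FL BL 129.8
FR BR 130.4
depth z [0.5163 0.0781 0.0641]
depth z [0.4367 0.0927 0.0583]
depth z [0.5965 0.1938 0.0595]
top LF [0.6756 0.2346]
top RF [ 0.6004 -0.1364]
top FL [0.6052 0.1316]
top FR [ 0.5577 -0.0236]
```

All sizes check: edge 378 mm, block 229 mm deep, plate 159.5 x 130 mm. The plate is turned -5.3° relative to the block, with about 35 mm bare behind it. I'll put both open fingers behind its back edge with the jaw axis along the steel edge, so a straight push also squares the plate.

Run:
```python
from h import *
o=ctrl.get_obs(); yaw=-11.13; a=np.radians(yaw); x=np.array([np.cos(a),np.sin(a)]);y=np.array([-x[1],x[0]]); e=np.array([.6457,.0477])
t=e-.212*x+.004*y; print(t,delta(o,[*t,.16],yaw),delta(o,[*t,.095],yaw))
```

```text
[0.4384595  0.09254834] (array([0.0001, 0.0006, 0.015 ]), array([-11.39,  -0.28,  15.06])) (array([0.0001, 0.0006, 0.015 ]), array([-11.38,  -0.28,  21.56]))
```

jog_arm:
  deltas:
    - [0,0,0.015,-1.42,-0.035,1.9,1]
    - [0,0,0,-1.42,-0.035,1.9,1]
    - [0,0,0,-1.42,-0.035,1.9,1]
    - [0,0,0,-1.42,-0.035,1.9,1]
    - [0,0,0,-1.42,-0.035,1.9,1]
    - [0,0,0,-1.42,-0.035,1.9,1]
    - [0,0,0,-1.42,-0.035,1.9,1]
    - [0,0,0,-1.42,-0.035,1.9,1]
    - [0,0,0,0,0,2,1]
    - [0,0,0,0,0,2,1]
    - [0,0,0,0,0,2,1]
    - [0,0,0,0,0,0,1]

```text
t: 3.73
tool_pos: [0.436, 0.094, 0.0947]
tool_rot: [3.126, -0.306, -0.013]
contact_force: [-1.2, -0.6, -0.9]
opening: 0.0856
```

Run:
```python
from h import *
o=ctrl.get_obs(); print(o['t'],o['tool_pos'],o['contact_force'],delta(o,[.43846,.09255,.095],-11.13))
p,d=vision.get_image('wrist'); np.savez('w2.npz',p=p,d=d,pos=o['tool_pos'],rot=o['tool_rot'])
cv2.imwrite('pics/w2.png',cv2.resize(p[:,:,::-1],(800,600),interpolation=cv2.INTER_CUBIC))
```

```text
3.7333 [0.43601896 0.09402667 0.09465598] [-1.24318593 -0.63890946 -0.87414562] (array([ 0.0019,  0.0079, -0.0007]), array([ 0.27,  0.1 , -0.04]))
```

View pics/w2.png

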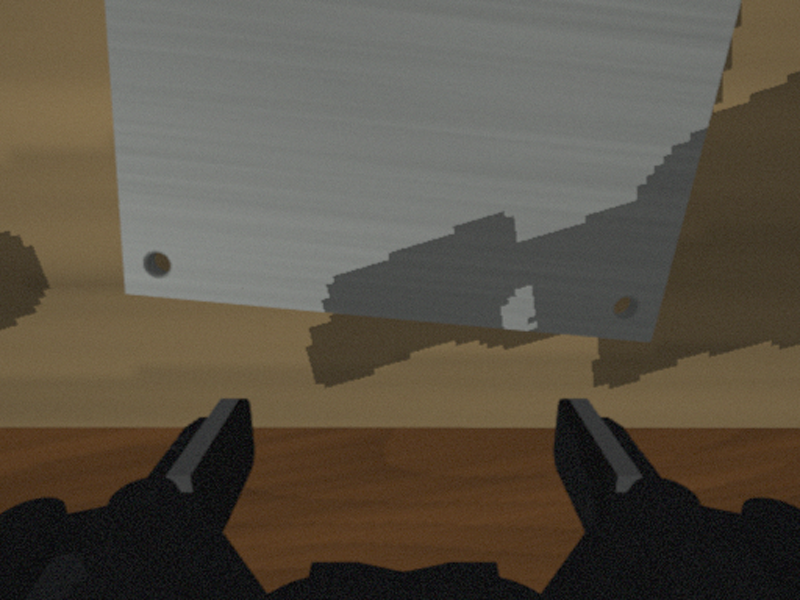

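The fingers stand behind the back edge, with tip fronts at row 400. The plate's back corners are at (126,294) and (652,341). Next I read the tip position from depth.

Run:
```python
from h import *
f=np.load('w2.npz'); cm=cam('wrist',dict(tool_pos=f['pos'],tool_rot=f['rot'])); Rt=R.from_rotvec(f['rot'])
for u,v in[(238,403),(245,410),(567,403),(562,412),(230,440)]:
    q=dep(cm,f['d'],u*.64,v*.64); print(u,v,q.round(4),(Rt.inv().apply(q-f['pos'])*1e3).round(1))
for u,v in[(126,294),(652,341)]: 
    q=ray(cm,u*.64,v*.64,.066); print(q.round(4),(Rt.inv().apply(q-f['pos'])*1e3).round(1))
```

```text
238 403 [0.4567 0.1345 0.092 ] [ 12.5 -43.8   2.5]
245 410 [0.4536 0.134  0.0905] [  9.5 -42.6   4. ]
567 403 [0.4397 0.0493 0.092 ] [12.3 43.2  2.7]
562 412 [0.4358 0.0503 0.0896] [ 8.2 43.   5.1]
230 440 [0.453 0.134 0.104] [  8.8 -42.5  -9.5]
[0.486  0.1685 0.066 ] [ 34.9 -82.8  28.2]
[0.4401 0.0152 0.066 ] [19.5 76.5 28.6]
```

jog_arm:
  deltas:
    - [0,0,0,0,0,0.8,1]
    - [0,0,0,0,0,0.8,1]
    - [0,0,0,0,0,0.2,1]
    - [0,0,0,0,0,0,1]
    - [0,0,0,0,0,0,1]

```text
t: 4.2
tool_pos: [0.4396, 0.0942, 0.0813]
tool_rot: [-3.126, 0.307, -0.001]
contact_force: [-0.7, -0.5, 0.7]
opening: 0.0856
```

Run:
```python
from h import *
o=ctrl.get_obs(); print(o['t'],o['tool_pos'],o['contact_force'],delta(o,[.43846,.09255,.0715],-11.13))
```

```text
4.2 [0.43961468 0.09419871 0.08127352] [-0.72447551 -0.54052031  0.72568887] (array([-0.0001, -0.0005, -0.0018]), array([-0.08,  0.18,  0.98]))
```

jog_arm:
  deltas:
    - [0,0,0,0,0,0.2,1]
    - [0,0,0,0,0,0.2,1]
    - [0,0,0,0,0,0.2,1]
    - [0,0,0,0,0,0.1,1]
    - [0,0,0,0,0,0,1]
    - [0,0,0,0,0,0,1]

```text
t: 4.7
tool_pos: [0.4393, 0.0942, 0.0738]
tool_rot: [3.126, -0.308, -0.0]
contact_force: [-0.4, -0.4, -0.2]
opening: 0.0854
```

jog_arm:
  deltas:
    - [0,0,0,0,0,0.1,1]
    - [0,0,0,0,0,0,1]
    - [0,0,0,0,0,0,1]

```text
t: 4.95
tool_pos: [0.4393, 0.0942, 0.0729]
tool_rot: [-3.126, 0.308, 0.0]
contact_force: [-0.1, 0.7, 0.0]
opening: 0.0854
```

jog_arm:
  deltas:
    - [0,0,0,0,0,0.1,1]
    - [0,0,0,0,0,0,1]
    - [0,0,0,0,0,0,1]

```text
t: 5.2
tool_pos: [0.4393, 0.0942, 0.0718]
tool_rot: [3.126, -0.308, -0.0]
contact_force: [-0.8, -0.9, -0.2]
opening: 0.0855
```

jog_arm:
  deltas:
    - [0,0,0,0,0,0.1,1]
    - [0,0,0,0,0,0,1]
    - [0,0,0,0,0,0,1]

```text
t: 5.45
tool_pos: [0.4393, 0.0942, 0.0708]
tool_rot: [3.126, -0.308, -0.0]
contact_force: [-0.3, 0.3, -0.0]
opening: 0.0855
```

jog_arm:
  deltas:
    - [0,0,0,0,0,0.05,1]
    - [0,0,0,0,0,0,1]
    - [0,0,0,0,0,0,1]

```text
t: 5.7
tool_pos: [0.4393, 0.0942, 0.0704]
tool_rot: [-3.126, 0.308, 0.0]
contact_force: [-0.4, -0.9, -0.3]
opening: 0.0857
```

jog_arm:
  deltas:
    - [0,0,0,0,0,0.05,1]
    - [0,0,0,0,0,0,1]
    - [0,0,0,0,0,0,1]

```text
t: 5.95
tool_pos: [0.4393, 0.0942, 0.0699]
tool_rot: [3.126, -0.308, -0.0]
contact_force: [0.6, 0.2, -0.4]
opening: 0.0852
```

jog_arm:
  deltas:
    - [0,0,0,0,0,0.05,1]
    - [0,0,0,0,0,0,1]
    - [0,0,0,0,0,0,1]

```text
t: 6.2
tool_pos: [0.4393, 0.0942, 0.0694]
tool_rot: [3.126, -0.308, -0.0]
contact_force: [-0.4, -0.2, 0.5]
opening: 0.0851
```

jog_arm:
  deltas:
    - [0,0,0,0,0,0.05,1]
    - [0,0,0,0,0,0,1]
    - [0,0,0,0,0,0,1]

```text
t: 6.45
tool_pos: [0.4393, 0.0942, 0.0689]
tool_rot: [-3.126, 0.308, 0.0]
contact_force: [-0.9, 0.2, -0.1]
opening: 0.0852
```

jog_arm:
  deltas:
    - [0,0,0,0,0,0.05,1]
    - [0,0,0,0,0,0,1]
    - [0,0,0,0,0,0,1]

```text
t: 6.7
tool_pos: [0.4394, 0.0942, 0.0688]
tool_rot: [3.126, -0.308, -0.0]
contact_force: [-4.6, 0.4, 4.9]
opening: 0.0856
```

jog_arm:
  deltas:
    - [0,0,0,0,0,0.05,1]
    - [0,0,0,0,0,0,1]
    - [0,0,0,0,0,0,1]

```text
t: 6.95
tool_pos: [0.4394, 0.0942, 0.0688]
tool_rot: [3.126, -0.307, -0.001]
contact_force: [-5.7, -1.3, 9.6]
opening: 0.0855
```

jog_arm:
  deltas:
    - [0,0,0,0,0,0.05,1]
    - [0,0,0,0,0,0,1]
    - [0,0,0,0,0,0,1]

```text
t: 7.2
tool_pos: [0.4394, 0.0942, 0.0688]
tool_rot: [3.126, -0.307, -0.002]
contact_force: [-6.5, -1.3, 11.9]
opening: 0.0854
```

Contact with the block at TCP z = 0.0688. I'll lift the tips about 2 mm off the wood and push slowly along tool +x.

jog_arm:
  deltas:
    - [0,0,0,0,0,-0.36,1]
    - [0,0,0,0,0,0,1]
    - [0,0,0,0,0,0,1]
    - [0,0,0,0.2,0,0,1]
    - [0,0,0,0.2,0,0,1]
    - [0,0,0,0.2,0,0,1]
    - [0,0,0,0.2,0,0,1]
    - [0,0,0,0.15,0,0,1]
    - [0,0,0,0.15,0,0,1]
    - [0,0,0,0.15,0,0,1]
    - [0,0,0,0.15,0,0,1]

```text
t: 8.12
tool_pos: [0.4529, 0.0914, 0.0707]
tool_rot: [3.126, -0.308, -0.001]
contact_force: [-2.1, 0.1, -1.1]
opening: 0.0854
```

jog_arm:
  deltas:
    - [0,0,0,0.15,0,0,1]
    - [0,0,0,0.15,0,0,1]
    - [0,0,0,0.15,0,0,1]
    - [0,0,0,0.15,0,0,1]
    - [0,0,0,0.15,0,0,1]
    - [0,0,0,0.15,0,0,1]
    - [0,0,0,0.15,0,0,1]
    - [0,0,0,0.15,0,0,1]
    - [0,0,0,0.15,0,0,1]
    - [0,0,0,0.15,0,0,1]
    - [0,0,0,0,0,0,1]
    - [0,0,0,0,0,0,1]

```text
t: 9.12
tool_pos: [0.4681, 0.0885, 0.0712]
tool_rot: [-3.126, 0.307, -0.001]
contact_force: [-0.3, 0.4, -0.4]
opening: 0.0858
```

Run:
```python
from h import *
o=ctrl.get_obs(); print(o['t'],o['tool_pos'],o['contact_force'],delta(o,[*(np.array([.6457,.0477])-.101*np.array([.9812,-.193])+.005*np.array([.193,.9812])),.071],-11.13))
p,d=vision.get_image('wrist'); np.savez('w3.npz',p=p,d=d,pos=o['tool_pos'],rot=o['tool_rot'])
cv2.imwrite('pics/w3.png',cv2.resize(p[:,:,::-1],(800,600),interpolation=cv2.INTER_CUBIC))
```

```text
9.1167 [0.46812598 0.08854808 0.07118345] [-0.31348266  0.43175505 -0.43114501] (array([-0.0001, -0.0008, -0.0018]), array([8.11, 0.07, 0.02]))
```

View pics/w3.png

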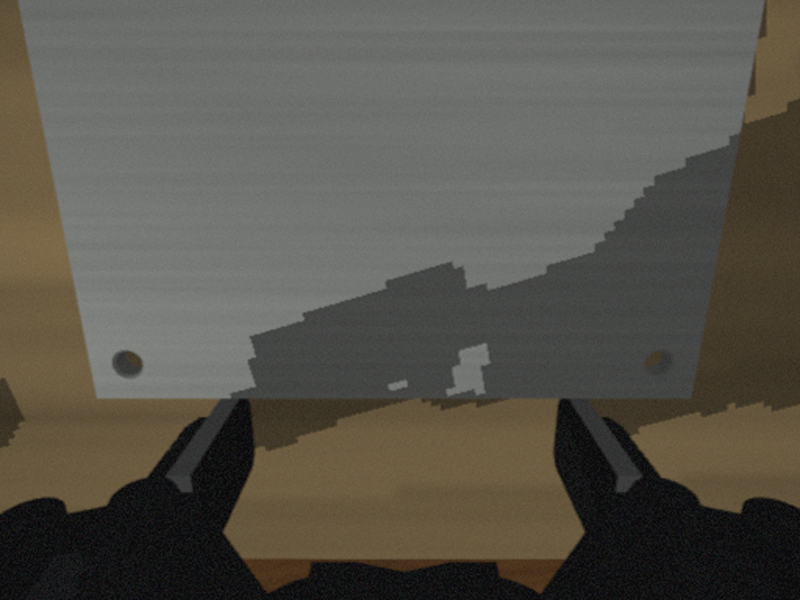

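Both tips now touch the back edge (row 398). The plate is square to the hand, and the block's near edge (row 559) is parallel to it. I continue the push to a few mm short of the goal.

jog_arm:
  deltas:
    - [0,0,0,0.2,0,0,1]
    - [0,0,0,0.2,0,0,1]
    - [0,0,0,0.2,0,0,1]
    - [0,0,0,0.2,0,0,1]
    - [0,0,0,0.2,0,0,1]
    - [0,0,0,0.2,0,0,1]
    - [0,0,0,0.2,0,0,1]
    - [0,0,0,0.2,0,0,1]
    - [0,0,0,0.2,0,0,1]
    - [0,0,0,0.2,0,0,1]
    - [0,0,0,0.2,0,0,1]
    - [0,0,0,0.2,0,0,1]

```text
t: 10.17
tool_pos: [0.4915, 0.0838, 0.071]
tool_rot: [-3.126, 0.308, 0.0]
contact_force: [-4.4, 0.6, 3.8]
opening: 0.0853
```

jog_arm:
  deltas:
    - [0,0,0,0.2,0,0,1]
    - [0,0,0,0.2,0,0,1]
    - [0,0,0,0.2,0,0,1]
    - [0,0,0,0.2,0,0,1]
    - [0,0,0,0.2,0,0,1]
    - [0,0,0,0.2,0,0,1]
    - [0,0,0,0.2,0,0,1]
    - [0,0,0,0.2,0,0,1]
    - [0,0,0,0.2,0,0,1]
    - [0,0,0,0.2,0,0,1]
    - [0,0,0,0.2,0,0,1]
    - [0,0,0,0.2,0,0,1]

```text
t: 11.17
tool_pos: [0.515, 0.0792, 0.071]
tool_rot: [-3.126, 0.308, 0.0]
contact_force: [-4.6, -0.1, 3.4]
opening: 0.085
```

jog_arm:
  deltas:
    - [0,0,0,0.2,0,0,1]
    - [0,0,0,0.2,0,0,1]
    - [0,0,0,0.2,0,0,1]
    - [0,0,0,0.2,0,0,1]
    - [0,0,0,0.2,0,0,1]
    - [0,0,0,0.2,0,0,1]
    - [0,0,0,0.2,0,0,1]
    - [0,0,0,0.2,0,0,1]
    - [0,0,0,0.2,0,0,1]
    - [0,0,0,0.1,0,0,1]
    - [0,0,0,0,0,0,1]
    - [0,0,0,0,0,0,1]

```text
t: 12.17
tool_pos: [0.5339, 0.0754, 0.071]
tool_rot: [3.126, -0.308, 0.002]
contact_force: [-2.6, 0.9, -0.3]
opening: 0.0854
```

Run:
```python
from h import *
f=np.load('w3.npz'); cm=cam('wrist',dict(tool_pos=f['pos'],tool_rot=f['rot'])); Rt=R.from_rotvec(f['rot'])
for u,v,z in[(97,398,.066),(692,398,.066),(245,559,.06),(560,559,.06)]: 
    q=ray(cm,u*.64,v*.64,z); print(u,(Rt.inv().apply(q-f['pos'])*1e3).round(1))
e=np.array([.6457,.0477]); x=np.array([.9812,-.193]); print('tcp bx',(f['pos'][:2]-e)@x)
o=ctrl.get_obs(); print(o['t'],o['tool_pos'],o['contact_force'],'tcp bx',(o['tool_pos'][:2]-e)@x, delta(o,[0,0,0],-11.13)[0])
```

```text
97 [ 12.5 -82.5   5.2]
692 [12.4 77.6  5.2]
245 [-47.  -49.9  11.2]
560 [-47.1  49.2  11.1]
tcp bx -0.1821193023873389
12.1667 [0.53386932 0.07539989 0.07102919] [-2.62055067  0.94609923 -0.30193905] tcp bx -0.11507434090382708 [-0.     -0.001  -0.0019]
```

jog_arm:
  deltas:
    - [0,0,0,0.15,0,0,1]
    - [0,0,0,0.15,0,0,1]
    - [0,0,0,0.15,0,0,1]
    - [0,0,0,0.15,0,0,1]
    - [0,0,0,0.15,0,0,1]
    - [0,0,0,0.15,0,0,1]
    - [0,0,0,0.1,0,0,1]
    - [0,0,0,0.05,0,0,1]
    - [0,0,0,0,0,0,1]
    - [0,0,0,0,0,0,1]

```text
t: 13.0
tool_pos: [0.5439, 0.0734, 0.071]
tool_rot: [3.126, -0.308, 0.001]
contact_force: [-1.2, -0.3, 0.6]
opening: 0.0854
```

Run:
```python
from h import *
e=np.array([.6457,.0477]); x=np.array([.9812,-.193])
o=ctrl.get_obs(); print(o['t'],o['tool_pos'],o['contact_force'],'tcp bx',(o['tool_pos'][:2]-e)@x, delta(o,[0,0,0],-11.13)[0])
for n in('wrist','scene'):
    o=ctrl.get_obs();p,d=vision.get_image(n); np.savez(n+'4.npz',p=p,d=d,pos=o['tool_pos'],rot=o['tool_rot'])
c=np.load('scene4.npz')['p'][150:270,190:360,::-1]; cv2.imwrite('pics/s4.png',cv2.resize(c,None,fx=4.7,fy=4.7,interpolation=cv2.INTER_CUBIC))
```

```text
13.0 [0.54394838 0.07337671 0.07100211] [-1.22166585 -0.25141151  0.64973381] tcp bx -0.10479429254461228 [ 0.     -0.0005 -0.002 ]
```

View pics/s4.png

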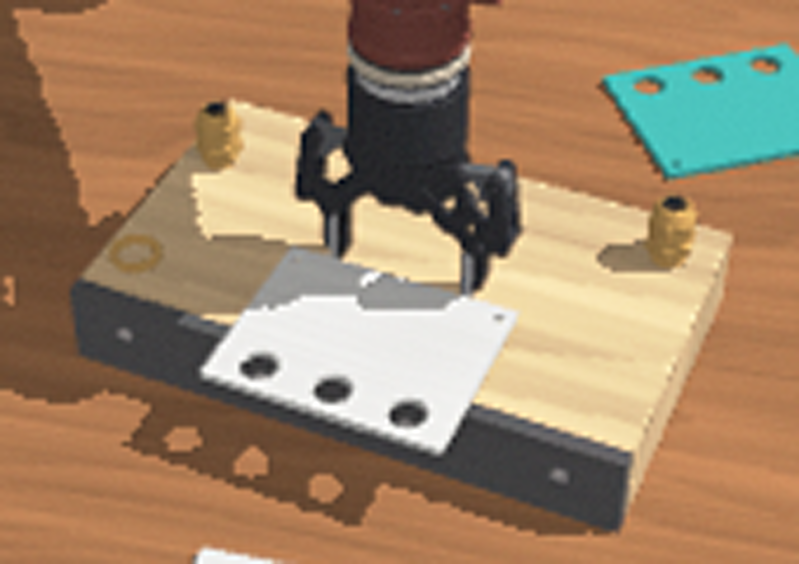

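The scene crop shows the plate overhanging the steel edge with its holes out. Both glands and the nut are in place. I estimate an overhang of about 37.5 mm, so I'll back off, rise, and measure accurately.

jog_arm:
  deltas:
    - [0,0,0,-0.3,0,0,1]
    - [0,0,0,-0.5,0,0,1]
    - [0,0,0,-0.7,0,0,1]
    - [0,0,0,0,0,-1.5,1]
    - [0,0,0,0,0,-3,1]
    - [0,0,0,0,0,-3,1]
    - [0,0,0,0,0,-3,1]
    - [0,0,0,1.5,0,-3,1]
    - [0,0,0,2,0,-2.5,1]
    - [0,0,0,2.5,0,-1,1]
    - [0,0,0,2.5,0,0,1]
    - [0,0,0,0,0,0,1]

```text
t: 14.1
tool_pos: [0.6154, 0.0589, 0.2425]
tool_rot: [3.126, -0.309, 0.007]
contact_force: [-0.8, -0.3, -0.4]
opening: 0.0854
```

jog_arm:
  deltas:
    - [0,0,0,0,0,0,1]
    - [0,0,0,0,0,0,1]
    - [0,0,0,0,0,0,1]

```text
t: 14.35
tool_pos: [0.6112, 0.0601, 0.2402]
tool_rot: [3.126, -0.307, -0.002]
contact_force: [-0.2, -0.8, -0.3]
opening: 0.0853
```

Run:
```python
from h import *
o=ctrl.get_obs(); print(o['t'],o['tool_pos'],o['contact_force'])
p,d=vision.get_image('wrist'); np.savez('w5.npz',p=p,d=d,pos=o['tool_pos'],rot=o['tool_rot'])
cv2.imwrite('pics/w5.png',cv2.resize(p[:,:,::-1],(800,600),interpolation=cv2.INTER_CUBIC))
```

```text
14.35 [0.61123583 0.06009784 0.24024644] [-0.18596797 -0.81205796 -0.30670984]
```

View pics/w5.png

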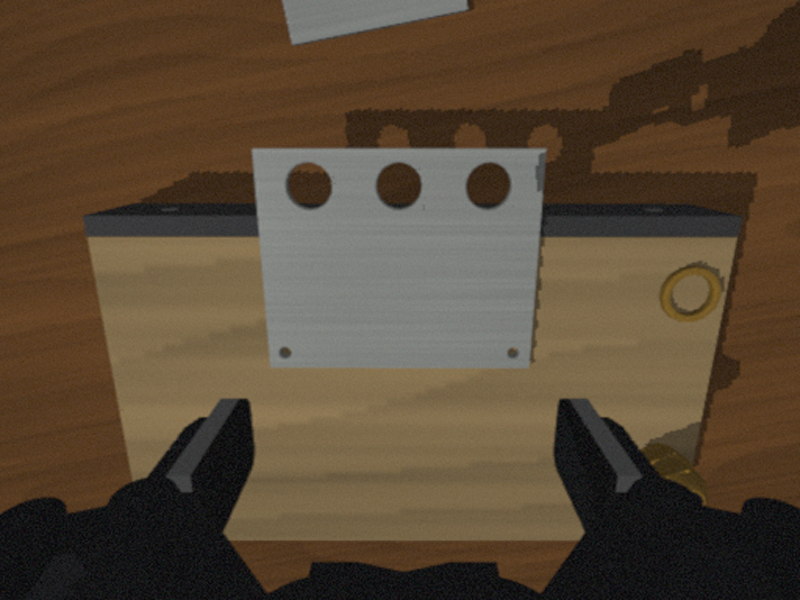

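The plate is square to the edge. Its front is at row ~149 from (253,149) to (546,150), the steel corner is at row ~215, and its back is at row ~367. I refine these rows with sub-pixel gradients.

```bash
cat > m.py <<'E'
from h import *
import sys
f=np.load(sys.argv[1]); cm=cam('wrist',dict(tool_pos=f['pos'],tool_rot=f['rot']))
g=cv2.cvtColor(f['p'],cv2.COLOR_RGB2GRAY).astype(float); g=cv2.GaussianBlur(g,(5,1),0)
def line(c0,c1,r0,r1,z):   # strongest row gradient per column in full-res px -> world line
    P=[]
    for c in range(c0,c1):
        d=np.abs(np.diff(g[r0:r1,c])); i=d.argmax(); w=d[max(0,i-1):i+2]; P.append((c,r0+(np.arange(max(0,i-1),max(0,i-1)+len(w))*w).sum()/w.sum()+.5))
    P=np.array(P); k=np.polyfit(P[:,0],P[:,1],1); 
    ok=abs(P[:,1]-np.polyval(k,P[:,0]))<1; k=np.polyfit(P[ok,0],P[ok,1],1)
    print('row',np.polyval(k,[c0,c1]).round(2),'used',ok.mean().round(2)); return [ray(cm,c,np.polyval(k,c),z)[:2] for c in(c0,c1)]
s=[int(a) for a in sys.argv[2:]]; fr,er,br=s[:3]
F=line(172,338,fr-5,fr+5,.066); B=line(180,330,br-5,br+5,.066)
L=line(65,155,er-4,er+4,.06); Rr=line(355,455,er-4,er+4,.06)
y=L[0]-Rr[1]; y/=np.linalg.norm(y); x=np.array([y[1],-y[0]]); e=(L[0]+Rr[1])/2
for n,q in dict(F=F,B=B,L=L,R=Rr).items(): print(n,[round(1e3*(a-e)@x,2) for a in q])
a=F[0]-F[1]; print('plate-edge angle',np.degrees(np.arctan2(a@x,a@y)).round(2),'edge yaw',np.degrees(np.arctan2(x[1],x[0])).round(2))
E
python3 m.py w5.npz 95 138 235
```

```text
row [94.47 94.45] used 1.0
row [234.91 235.52] used 0.99
row [137.42 137.51] used 0.84
row [137.75 137.87] used 0.92
F [np.float64(37.2), np.float64(37.4)]
B [np.float64(-92.83), np.float64(-93.33)]
L [np.float64(0.0), np.float64(0.01)]
R [np.float64(0.01), np.float64(-0.0)]
plate-edge angle -0.08 edge yaw -11.32
```

Measured overhang is 37.3 mm, squareness 0.1°, and plate depth 130.3 mm as a check. It needs about 2.7 mm more, so I retrace behind the plate and give a short final push.

jog_arm:
  deltas:
    - [0,0,0,-2,0,0,1]
    - [0,0,0,-2.5,0,0,1]
    - [0,0,0,-2.5,0,0,1]
    - [0,0,0,-1.5,0,2,1]
    - [0,0,0,0,0,3,1]
    - [0,0,0,0,0,3,1]
    - [0,0,0,0,0,2.5,1]
    - [0,0,0,0,0,2,1]
    - [0,0,0,0,0,1,1]
    - [0,0,0,0,0,0,1]
    - [0,0,0,0,0,0,1]
    - [0,0,0,0,0,0,1]

```text
t: 15.4
tool_pos: [0.5301, 0.0765, 0.1078]
tool_rot: [-3.126, 0.307, -0.005]
contact_force: [0.9, -0.1, 0.8]
opening: 0.0854
```

Run:
```python
from h import *
o=ctrl.get_obs(); print(o['t'],o['tool_pos'],o['contact_force'],delta(o,[.54395+.0027*.9812,.07338-.0027*.193,.0710],-11.2))
```

```text
15.4 [0.53014027 0.07645309 0.10781146] [ 0.91211707 -0.11525003  0.8391866 ] (array([-0.0006, -0.0029, -0.0006]), array([1.67, 0.03, 3.69]))
```

jog_arm:
  deltas:
    - [0,0,0,0,0,1.2,1]
    - [0,0,0,0,0,1.2,1]
    - [0,0,0,0,0,0.8,1]
    - [0,0,0,0,0,0.4,1]
    - [0,0,0,0,0,0,1]
    - [0,0,0,0.3,0,0,1]
    - [0,0,0,0.3,0,0,1]
    - [0,0,0,0.3,0,0,1]
    - [0,0,0,0.2,0,0,1]
    - [0,0,0,0,0,0,1]
    - [0,0,0,0,0,0,1]

```text
t: 16.32
tool_pos: [0.54, 0.0742, 0.07]
tool_rot: [-3.126, 0.308, 0.0]
contact_force: [-0.1, 0.0, -0.1]
opening: 0.0853
```

Run:
```python
from h import *
o=ctrl.get_obs(); print(o['t'],o['tool_pos'],o['contact_force'],delta(o,[.54395+.0027*.9812,.07338-.0027*.193,.0710],-11.2))
```

```text
16.3167 [0.54001567 0.07417668 0.06996801] [-0.0706204   0.02460304 -0.05285802] (array([-0.    ,  0.0001, -0.0008]), array([ 0.67,  0.  , -0.1 ]))
```

jog_arm:
  deltas:
    - [0,0,0,0.1,0,-0.1,1]
    - [0,0,0,0.1,0,0,1]
    - [0,0,0,0.1,0,0,1]
    - [0,0,0,0.1,0,0,1]
    - [0,0,0,0.1,0,0,1]
    - [0,0,0,0.1,0,0,1]
    - [0,0,0,0.07,0,0,1]
    - [0,0,0,0,0,0,1]
    - [0,0,0,0,0,0,1]
    - [0,0,0,0,0,0,1]

```text
t: 17.15
tool_pos: [0.5462, 0.073, 0.0709]
tool_rot: [-3.126, 0.308, 0.001]
contact_force: [-2.5, 0.0, 2.6]
opening: 0.0853
```

Run:
```python
from h import *
o=ctrl.get_obs(); print(o['t'],o['tool_pos'],o['contact_force'],delta(o,[.54395+.0027*.9812,.07338-.0027*.193,.0710],-11.2))
```

```text
17.15 [0.54623902 0.072962   0.07088904] [-2.51066418  0.01937714  2.61409905] (array([ 0.    ,  0.0005, -0.0007]), array([ 0.04,  0.  , -0.01]))
```

jog_arm:
  deltas:
    - [0,0,0,0.04,0,0,1]
    - [0,0,0,0,0,0,1]
    - [0,0,0,0,0,0,1]
    - [0,0,0,-0.3,0,0,1]
    - [0,0,0,-0.5,0,0,1]
    - [0,0,0,-0.7,0,0,1]
    - [0,0,0,0,0,-1.5,1]
    - [0,0,0,0,0,-3,1]
    - [0,0,0,0,0,-3,1]
    - [0,0,0,0,0,-3,1]
    - [0,0,0,1.5,0,-3,1]
    - [0,0,0,2,0,-2.5,1]

```text
t: 18.15
tool_pos: [0.5661, 0.0693, 0.2336]
tool_rot: [-3.126, 0.307, -0.004]
contact_force: [0.7, -0.0, 0.5]
opening: 0.0853
```

jog_arm:
  deltas:
    - [0,0,0,2.5,0,-1,1]
    - [0,0,0,2.2,0,0,1]
    - [0,0,0,0,0,0,1]
    - [0,0,0,0,0,0,1]
    - [0,0,0,0,0,0,1]
    - [0,0,0,0,0,0,1]
    - [0,0,0,0,0,0,1]

```text
t: 18.73
tool_pos: [0.6115, 0.0601, 0.2405]
tool_rot: [3.127, -0.307, -0.002]
contact_force: [0.7, -0.1, -0.9]
opening: 0.0859
```

```bash
python3 - <<'E'
from h import *
o=ctrl.get_obs(); print(o['t'],o['tool_pos'],o['contact_force'])
p,d=vision.get_image('wrist'); np.savez('w6.npz',p=p,d=d,pos=o['tool_pos'],rot=o['tool_rot'])
cv2.imwrite('pics/w6.png',cv2.resize(p[:,:,::-1],(800,600),interpolation=cv2.INTER_CUBIC))
E
python3 m.py w6.npz 93 138 234
```

```text
18.7333 [0.61151473 0.06006104 0.24048337] [ 0.70708372 -0.06687715 -0.93606163]
row [91.47 91.45] used 1.0
row [232.59 232.76] used 0.99
row [137.56 138.14] used 0.8
row [138.18 138.32] used 0.91
F [np.float64(39.87), np.float64(40.17)]
B [np.float64(-90.24), np.float64(-90.16)]
L [np.float64(0.0), np.float64(-0.36)]
R [np.float64(-0.05), np.float64(-0.0)]
plate-edge angle -0.12 edge yaw -11.36
```

View pics/w6.png

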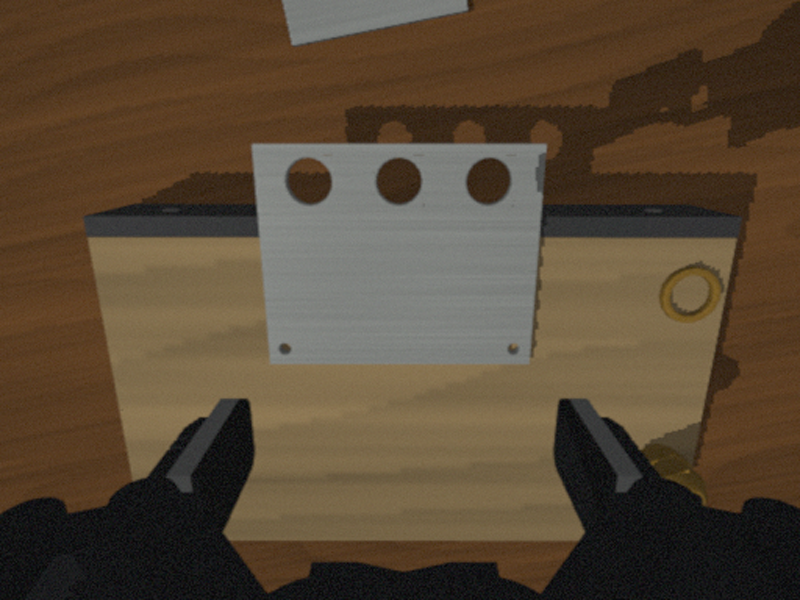

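The picture shows the plate square to the steel edge with its holes fully beyond it, front at row 143 and steel corner at row 215. The nut is unmoved and the hand is about 17 cm above. Measured overhang is 40.0 mm and squareness 0.1°, so I hand the job in.

```bash
python3 -c "
from station import ctrl
print(ctrl.finish_job())"
```

```text
the job is handed in; nothing more can be done
None
```

I slid the gland plate flat across the block until it overhung the steel edge by about 40 mm, and handed the job in at about 18.8 s. Both open fingertips pushed on its back edge, about 2 mm above the wood. It took one long push and a final correction of about 2.7 mm, with no pinching or lifting.

Last checks, from the wrist camera with the hand clear:
- **Overhang:** 39.9 to 40.2 mm along the front edge. The camera calibration is only good to about 2 mm, but both edges were in the same picture and the plate's depth came out at 130.2 mm against 130 mm.
- **Squareness:** about 0.1° off the steel edge.
- **Forces:** the pushing readings stayed around 6 N. The largest reading was about 14 N, when the fingertips touched the block to find its height.
- **Other items:** the last wrist picture shows the locknut and the blank unmoved. Both glands were in place in the scene picture taken before the final correction. I did not re-check the tape, bin, spanner and screwdriver, but the arm kept clear of them.

No final check failed. The first check after the long push showed 37.3 mm, and the final correction made that up. The early top-camera positions differed from the wrist camera's by up to 9 mm, so I used the wrist measurements.

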